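# Stroke the scribing guide and park its carriage on the sticky place

### The job

Take the carriage of the scribing guide by its wooden post and stroke it through its full travel, first to the robot's left until it presses the sprung buffer there, then to the right until it presses the other one, gently and without ramming the buffers. Feel for the one place where it drags, then leave the carriage standing on that sticky place, so that it can be cleaned, and let go; leave the small things around it alone.

Things in the scene. Friction and masses are not known exactly. Their poses are not given: they have to be found in the camera images.
- bed: rail of the scribing guide, fixed to the table: aluminium bar 40 mm wide, 400 mm long, top 30 mm above the table, on two dark feet. Origin at the middle of its length, at table height; y along the rail (left end +y), z up
- strip: dark wear strip let into the rail's top, 12 x 392 mm, fixed; origin and axes those of the rail. It has one gummed place about 26 mm long, hidden inside the rail, its middle anywhere within 70 mm of the rail's middle, clear of the ends of travel. A sprung shoe under the carriage's middle clears the strip except at the gummed place, where it rubs
- carriage: grey saddle on the rail, 66 mm across, 80 mm along the rail, deck 52 mm above the table; upright wooden post in its middle, low scriber arm to the far side. Slides along the rail's y only, friction 1.3 N, but about 5 to 9 N while its middle is within about 13 mm of the gummed place's middle; stays where it is left. Origin at its middle, at table height; axes as the rail
- grip (a point): point on the axis of the carriage's wooden post, 80 mm above the table, where to grip; the post is 22 x 22 mm, square to the rail, and stands from 52 to 95 mm above the table
- stop_left: dark end stop on the left (+y) end of the rail, 56 mm across, 20 mm thick, 50 mm high, fixed; its place along the rail varies. Origin at its middle, at table height. Its sprung rubber buffer gives 10 mm at 2 N per mm, then is hard (bottoming it out is ramming it). It first touches the carriage's end face when the carriage's origin is 66 mm from the stop's
- stop_right: the same stop, mirrored, on the right (-y) end of the rail
- ink_pot: small white ink pot with a black rim, 36 mm across, 34 mm high, loose, bystander; origin at its foot
- sanding_block: cork sanding block 56 x 86 x 27 mm, loose, bystander; origin at the centre of its underside

How it is judged:
On the way, in this order (a step that is already met when the one before it is completed fails the run):
1. the carriage presses the left buffer with at least 3 N (contact force between carriage and stop_left above 3 N), for 0.1 s.
2. the carriage then presses the right buffer with at least 3 N (contact force between carriage and stop_right above 3 N), for 0.1 s.
At the end, for the whole second after the job is handed in: the carriage stands still (under 5 mm/s) on the gummed place, its shoe bearing on it with more than 3 N, which it does with its middle within about 13 mm of the middle of the gummed place (contact force between carriage and strip above 3 N and linear speed of carriage below 0.005 m/s); the robot touches nothing.
It fails at once if a buffer is rammed: pressed with more than 22 N (contact force between carriage and stop_left above 22 N or contact force between carriage and stop_right above 22 N).
It fails at once if a bystander is shifted by more than 20 mm (distance of any of ink_pot, sanding_block from where it was at the start of the episode above 0.02 m).
It also fails if it takes over 72 s, if anything falls off the work surface, if the arm or the gripper's body presses on something with over 40 N, if the wrist force passes 120 N, or if a joint passes its speed limit or range.

### The arm

A 7-joint arm with a two-finger parallel gripper is mounted at the origin on the work surface; the furniture and walls round the work are solid. World frame = base frame: x ahead of the robot, y to its left, z up, the work surface at z = 0. Lengths are in m, angles in rad, forces in N, time in s.
With the tool pointing down it reaches from about 0.425 to 0.875 m from the base axis. Payload 9.9 kg.
Tool frame: the origin (TCP) lies between the finger pads; the fingertips stand 22 mm ahead of it and the grasp point (between the pads) lies 3 mm ahead of it; z points along the fingers, y is the line along which they close (so a half turn about z gives the same grasp; the last joint's range is limited). The gripper opens to 85 mm and grips with 20 to 120 N. Pads are 22 mm wide; open, the fingers measure 114 mm over their backs; the gripper's body (76 mm by 85 mm) begins 54 mm behind the grasp point. The pads swing forward as they close: fully open they stand 13 mm farther back than shut.
Start: joints at [-1.301, 0.576, 0.025, 1.437, -0.015, 1.129, -0.057], TCP at [0.234, 0.633, 0.253] pointing down, gripper open.
Joint ranges: [-2.76, 2.76], [-0.34, 2.15], [-1.52, 1.57], [0.19, 2.46], [-1.09, 4.23], [0.17, 1.99], [-2.82, 2.82]. Speed limits (rad/s): [2.22, 2.22, 3.01, 3.01, 3.14, 3.14, 3.14].

### API

Orientations are given as a unit quaternion [x, y, z, w].
In Python, from rig import ctrl gives the robot as it stands.
- The arm moves only by the tool jog_arm, never from a script. Its argument "series" is a list of rows, each an object of numbers: "fingers": the finger opening in cm, from 0 to 8.54; "tx", "ty", "tz": the shift along the tool's x, y, z in cm; "wx", "wy", "wz": the turn, a rotation vector about the tool's x, y, z in degrees. In form: [{"fingers": .., "tx": .., "ty": .., "tz": .., "wx": .., "wy": .., "wz": ..}, ...]. A call has exactly 10 rows; each row is the pose to reach, as a shift and turn from the pose commanded when the call began, along the tool's axes at that moment; what a row does not reach only later rows make up. A row lasts 1/10 s, in which the tool goes at most 50 mm and 8.59 degrees, less where a joint would pass 70% of its speed; a pose out of reach is approached as far as the arm can. A call with a gripper value outside its range is refused whole. The fingers move at their own pace and stop on an object; "squeeze" is the grip in N (left out, the last holds). Time passes only in rows, so rows that repeat a pose let the fingers close, or fill a call up. It gives the time, the measured TCP pose, the force, the opening and the grip force at its end, in the units of the state.
- ctrl.sense(): the state, without advancing time (a new reading comes with each control period).
- ctrl.snapshot(name): name is "scene" or "top" or "wrist"; returns a dict with "pixels" (420x560x3 uint8, red, green, blue), "K" (3x3 intrinsics, pixels), "world_to_cam" (4x4, takes a point from world to camera coordinates). Camera axes: x right, y down, z forward; pixel columns grow to the right and rows downward; lengths in m; the calibration is good to about 2 mm. A picture is of the moment at which its call begins. There is no depth.
- ctrl.job_done(): hands the job in; it is judged then, once.
The state is a dict: "t": time; "joint_positions": joint angles; "joint_vel": joint speeds; "joint_efforts": joint torques, N m; "tool_pos": TCP position; "tool_rot": TCP orientation; "ft_force": force on the tool from outside, world axes, zero at the start; "wrist_torque": the same for the moment, N m; "gripper_width": finger opening in m; "gripper_force": force on a finger pad.
Only numpy, scipy, OpenCV 4.12 (cv2) and the standard library are available. Lean on these libraries where they do the work, as an engineer would, in place of code of your own. Each camera call takes 0.05 s, during which the arm holds its last target. There are 200 camera calls.

## Working session

There is one attempt and no reset: what is moved stays moved. The work goes in short steps, Python scripts to look and compute and a tool call to move; the robot and the scene stay as the last step left them, time stands still between calls to the robot, and variables do not carry over. Pictures are saved under pics/ and viewed, at most 10 in all, crops included, and the job is handed in when it is done.

Besides the shell and the picture viewer there is one more tool, called after "Call:" as name([rows], argument=value, ...), one row to a line, values as JSON. jog_arm: Moves the arm, as the interface text tells. Its arguments: {"type":"object","properties":{"series":{"type":"array"},"squeeze":{"type":"number"}},"required":["series"]}

```bash
mkdir -p pics; python3 - <<'E'
from rig import ctrl
import cv2,numpy as np
for n in("top","scene"):
    s=ctrl.snapshot(n); cv2.imwrite(f"pics/{n}0.png",s["pixels"][:,:,::-1]); print(n,s["K"].tolist(),np.round(s["world_to_cam"],4).tolist())
s=ctrl.sense();print(s)
E
```

```text
top [[401.01418618147125, 0.0, 285.17674388218546], [0.0, 401.01418618147125, 206.99154323657288], [0.0, 0.0, 1.0]] [[-0.0211, -0.9996, -0.0199, 0.1867], [-0.9979, 0.0223, -0.0608, 0.4447], [0.0613, 0.0185, -0.9979, 0.9021], [0.0, 0.0, 0.0, 1.0]]
scene [[534.0779079668644, 0.0, 281.6837961310976], [0.0, 534.0779079668644, 203.57204815412786], [0.0, 0.0, 1.0]] [[0.7293, -0.6842, -0.0035, -0.246], [-0.3285, -0.3456, -0.879, 0.2896], [0.6002, 0.6422, -0.4768, 0.7886], [0.0, 0.0, 0.0, 1.0]]
{'t': 0.1, 'joint_positions': array([-1.30081389,  0.57639965,  0.02486601,  1.43777686, -0.01497405,
        1.12898006, -0.0565153 ]), 'joint_vel': array([-0.00123764, -0.00095363, -0.0006407 , -0.00279095,  0.00123238,
       -0.00232576, -0.00135634]), 'joint_efforts': array([ 5.13032195e-03, -7.67290378e+01,  2.25782543e+00, -2.86597592e+01,
        1.60551217e-02,  8.61467561e-03,  7.67430663e-06]), 'tool_pos': array([0.23374154, 0.63287362, 0.25257845]), 'tool_rot': array([ 1.75963569e-01,  9.84396438e-01, -6.85978526e-04, -7.09059892e-05]), 'ft_force': array([-0.96580077, -0.52439589,  0.10405182]), 'wrist_torque': array([-0.00515719,  0.05507819,  0.02614512]), 'gripper_force': 0.0, 'gripper_width': 0.08554132095210176}
```

View pics/top0.png

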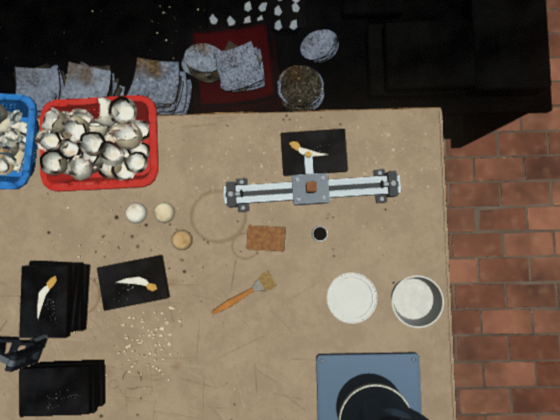

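View pics/scene0.png

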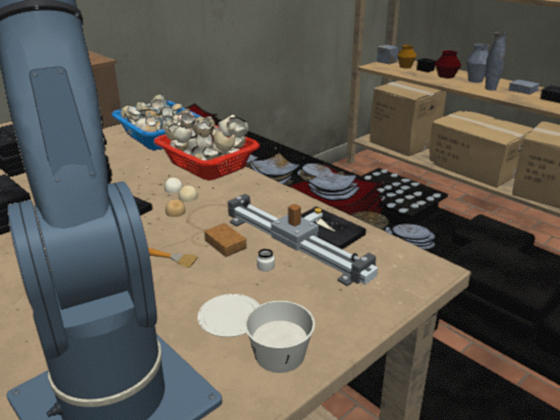

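Top view: the rail runs from about (231,193) to (394,183), with the post near (311,186), the block at (266,238) and the pot at (320,233). I'll enlarge it to measure more precisely.

```bash
python3 - <<'E'
import cv2
i=cv2.imread("pics/top0.png")[160:260,215:411]
cv2.imwrite("pics/c1.png",cv2.resize(i,None,fx=4,fy=4,interpolation=cv2.INTER_CUBIC))
E
```

```text
(no output)
```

View pics/c1.png

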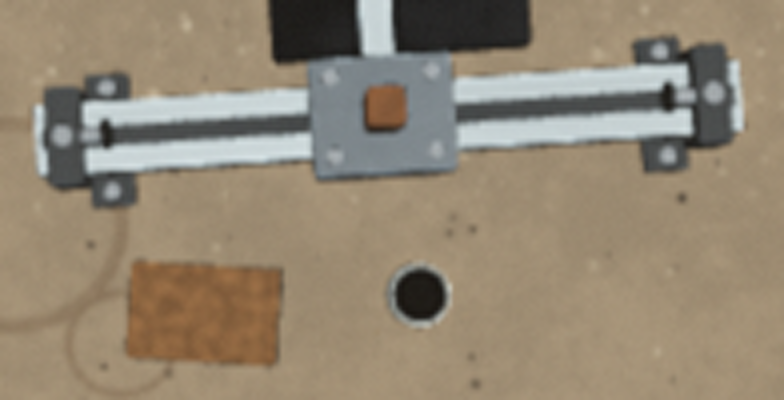

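The crop shows the post top at (386,107), the deck bolts centred at (383.5,113), the left stop at (65,137), the right stop at (711,93) and the rail ends at (40,140) and (737,95). In these pixels the block is at (204,313) and the pot at (420,295).

```bash
cat >h.py <<'E'
import numpy as np
from rig import ctrl
from scipy.spatial.transform import Rotation as R
def ray(s,u,v,z):
    T=s["world_to_cam"];d=T[:3,:3].T@np.linalg.solve(s["K"],[u,v,1.]);c=-T[:3,:3].T@T[:3,3]
    return c+d*(z-c[2])/d[2]
E
python3 - <<'E'
from h import *
s=ctrl.snapshot("top")
P={}
for n,u,v,z in [("post",386,107,.095),("deck",383.5,113,.052),("sl",65,137,.05),("sr",711,93,.05),("rl",40,140,.03),("rr",737,95,.03),("block",204,313,.027),("pot",420,295,.034)]:
    P[n]=ray(s,u/4+214.6,v/4+159.6,z);print(n,P[n].round(4))
d=P["sl"]-P["sr"];d2=P["rl"]-P["rr"]
print(np.linalg.norm(d),np.linalg.norm(d2),np.degrees(np.arctan2(-d[0],d[1])),np.degrees(np.arctan2(-d2[0],d2[1])))
r=R.from_quat(ctrl.sense()["tool_rot"]);print(r.as_matrix().round(4))
E
```

```text
post [0.4859 0.1203 0.095 ]
deck [0.4874 0.1197 0.052 ]
sl [0.4784 0.2959 0.05  ]
sr [ 0.4944 -0.0604  0.05  ]
rl [0.4789 0.3131 0.03  ]
rr [ 0.4953 -0.0798  0.03  ]
block [0.3794 0.2223 0.027 ]
pot [0.387  0.1011 0.034 ]
0.3565869924805345 0.3933358316634332 2.5870371661992313 2.3849131803719246
[[-9.381e-01  3.464e-01 -4.000e-04]
 [ 3.464e-01  9.381e-01 -1.200e-03]
 [-0.000e+00 -1.300e-03 -1.000e+00]]
```

Call:
jog_arm([
  {"tx": -1, "ty": -1, "wz": -1, "fingers": 7},
  {"tx": -4, "ty": -3.8, "wz": -3},
  {"tx": -7.2, "ty": -6.8, "wz": -5},
  {"tx": -10.4, "ty": -9.9, "wz": -7},
  {"tx": -13.6, "ty": -12.9, "wz": -9},
  {"tx": -16.8, "ty": -15.9, "wz": -11},
  {"tx": -20, "ty": -19, "wz": -13},
  {"tx": -23.2, "ty": -22, "wz": -15},
  {"tx": -26, "ty": -24.7, "wz": -17},
  {"tx": -28, "ty": -26.5, "wz": -18},
])

```text
invalid input
```

```bash
cat >>h.py <<'E'
def go(p,ang=92.5):
    s=ctrl.sense();M=R.from_quat(s["tool_rot"]).as_matrix()
    a=np.radians(ang);y=np.array([np.cos(a),np.sin(a),0]);z=np.array([0,0,-1.])
    W=np.c_[np.cross(y,z),y,z]
    print("t",s["t"],"pos",s["tool_pos"].round(4),"f",s["ft_force"].round(2),"w",round(s["gripper_width"],4))
    print("shift cm",(M.T@(np.array(p)-s["tool_pos"])*100).round(2),"turn",np.degrees(R.from_matrix(M.T@W).as_rotvec()).round(2))
E
python3 -c "
from h import *
go([.4866,.12,.15])"
```

```text
t 0.15 pos [0.2337 0.6329 0.2526] f [ 0.88 -0.09 -0.17] w 0.0856
shift cm [-41.49 -39.34  10.31] turn [-7.000e-02 -1.000e-02 -2.277e+01]
```

Call:
jog_arm([
  {"fingers": 7, "tx": -1, "ty": -1, "tz": 0, "wx": 0, "wy": 0, "wz": -1},
  {"fingers": 7, "tx": -4, "ty": -3.8, "tz": 0, "wx": 0, "wy": 0, "wz": -3},
  {"fingers": 7, "tx": -7.2, "ty": -6.8, "tz": 0, "wx": 0, "wy": 0, "wz": -5},
  {"fingers": 7, "tx": -10.4, "ty": -9.9, "tz": 0, "wx": 0, "wy": 0, "wz": -7},
  {"fingers": 7, "tx": -13.6, "ty": -12.9, "tz": 0, "wx": 0, "wy": 0, "wz": -9},
  {"fingers": 7, "tx": -16.8, "ty": -15.9, "tz": 0, "wx": 0, "wy": 0, "wz": -11},
  {"fingers": 7, "tx": -20, "ty": -19, "tz": 0, "wx": 0, "wy": 0, "wz": -13},
  {"fingers": 7, "tx": -23.2, "ty": -22, "tz": 0, "wx": 0, "wy": 0, "wz": -15},
  {"fingers": 7, "tx": -26, "ty": -24.7, "tz": 0, "wx": 0, "wy": 0, "wz": -17},
  {"fingers": 7, "tx": -28, "ty": -26.5, "tz": 0, "wx": 0, "wy": 0, "wz": -18},
])

```text
t: 1.15
tool_pos: [0.4056, 0.2834, 0.2535]
tool_rot: [0.02, 1.0, -0.001, 0.0]
ft_force: [-0.1, 0.2, -0.1]
gripper_width: 0.0699
gripper_force: 0.0
```

```bash
python3 -c "
from h import *
go([.4866,.12,.15])"
```

```text
t 1.15 pos [0.4056 0.2834 0.2535] f [-0.14  0.16 -0.09] w 0.0699
shift cm [ -8.75 -15.99  10.37] turn [-0.06  0.03 -4.84]
```

Call:
jog_arm([
  {"fingers": 7, "tx": -1, "ty": -2, "tz": 1, "wx": 0, "wy": 0, "wz": -0.6},
  {"fingers": 7, "tx": -2.2, "ty": -4, "tz": 2.4, "wx": 0, "wy": 0, "wz": -1.2},
  {"fingers": 7, "tx": -3.4, "ty": -6.2, "tz": 4, "wx": 0, "wy": 0, "wz": -1.8},
  {"fingers": 7, "tx": -4.6, "ty": -8.4, "tz": 5.5, "wx": 0, "wy": 0, "wz": -2.6},
  {"fingers": 7, "tx": -5.8, "ty": -10.6, "tz": 7, "wx": 0, "wy": 0, "wz": -3.3},
  {"fingers": 7, "tx": -7, "ty": -12.8, "tz": 8.4, "wx": 0, "wy": 0, "wz": -4},
  {"fingers": 7, "tx": -8, "ty": -14.6, "tz": 9.5, "wx": 0, "wy": 0, "wz": -4.5},
  {"fingers": 7, "tx": -8.6, "ty": -15.7, "tz": 10.2, "wx": 0, "wy": 0, "wz": -4.8},
  {"fingers": 7, "tx": -8.7, "ty": -16, "tz": 10.4, "wx": 0, "wy": 0, "wz": -4.8},
  {"fingers": 7, "tx": -8.7, "ty": -16, "tz": 10.4, "wx": 0, "wy": 0, "wz": -4.8},
])

```text
t: 2.15
tool_pos: [0.485, 0.1241, 0.1493]
tool_rot: [-0.022, 1.0, 0.0, -0.0]
ft_force: [0.6, -0.1, -1.0]
gripper_width: 0.07
gripper_force: 0.0
```

```bash
python3 -c "
from h import *
go([.4866,.12,.083])
import cv2
cv2.imwrite('pics/w1.png',ctrl.snapshot('wrist')['pixels'][:,:,::-1])"
```

```text
t 2.15 pos [0.485  0.1241 0.1493] f [ 0.57 -0.13 -0.96] w 0.07
shift cm [-0.15 -0.42  6.63] turn [ 0.   -0.02 -0.  ]
```

View pics/w1.png

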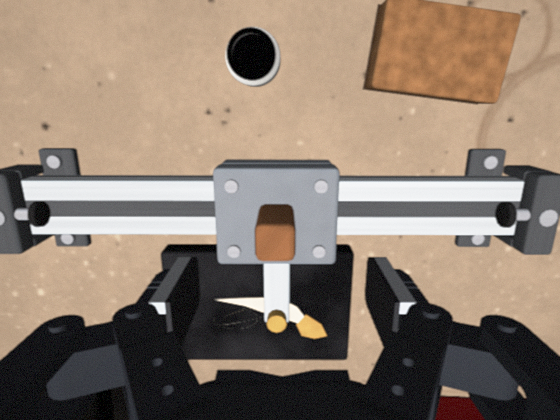

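The wrist view shows the rail level in the image, the post top at about (276,240) between the fingers, and the deck bolts centred at (276,218).

```bash
python3 -c "
from h import *
s=ctrl.snapshot('wrist')
for a in [(276,240,.095),(276,218,.052),(21,207,.05),(536,207,.05)]: print(ray(s,*a).round(4))
go([.4866,.12,.083])"
```

```text
[0.4852 0.1217 0.095 ]
[0.4875 0.1211 0.052 ]
[ 0.4881 -0.0441  0.05  ]
[0.473  0.2891 0.05  ]
t 2.25 pos [0.4851 0.1253 0.1498] f [-0.42  0.85  0.24] w 0.0704
shift cm [-0.13 -0.54  6.68] turn [0.04 0.03 0.1 ]
```

Call:
jog_arm([
  {"fingers": 7, "tx": -0.1, "ty": -0.4, "tz": 0.6, "wx": 0, "wy": 0, "wz": 0},
  {"fingers": 7, "tx": -0.1, "ty": -0.4, "tz": 1.8, "wx": 0, "wy": 0, "wz": 0},
  {"fingers": 7, "tx": -0.1, "ty": -0.4, "tz": 3.2, "wx": 0, "wy": 0, "wz": 0},
  {"fingers": 7, "tx": -0.1, "ty": -0.4, "tz": 4.6, "wx": 0, "wy": 0, "wz": 0},
  {"fingers": 7, "tx": -0.1, "ty": -0.4, "tz": 5.7, "wx": 0, "wy": 0, "wz": 0},
  {"fingers": 7, "tx": -0.1, "ty": -0.4, "tz": 6.4, "wx": 0, "wy": 0, "wz": 0},
  {"fingers": 7, "tx": -0.1, "ty": -0.4, "tz": 6.7, "wx": 0, "wy": 0, "wz": 0},
  {"fingers": 4, "tx": -0.1, "ty": -0.4, "tz": 6.7, "wx": 0, "wy": 0, "wz": 0},
  {"fingers": 3, "tx": -0.1, "ty": -0.4, "tz": 6.7, "wx": 0, "wy": 0, "wz": 0},
  {"fingers": 2.8, "tx": -0.1, "ty": -0.4, "tz": 6.7, "wx": 0, "wy": 0, "wz": 0},
], squeeze=40)

```text
t: 3.25
tool_pos: [0.4868, 0.1204, 0.0827]
tool_rot: [-0.022, 1.0, 0.0, 0.0]
ft_force: [0.2, 1.0, -0.0]
gripper_width: 0.0283
gripper_force: 0.0
```

Call:
jog_arm([
  {"fingers": 2.4, "tx": 0, "ty": 0, "tz": 0, "wx": 0, "wy": 0, "wz": 0},
  {"fingers": 2, "tx": 0, "ty": 0, "tz": 0, "wx": 0, "wy": 0, "wz": 0},
  {"fingers": 1.5, "tx": 0, "ty": 0, "tz": 0, "wx": 0, "wy": 0, "wz": 0},
  {"fingers": 1.5, "tx": 0, "ty": 0, "tz": 0, "wx": 0, "wy": 0, "wz": 0},
  {"fingers": 1.5, "tx": 0, "ty": 0, "tz": 0, "wx": 0, "wy": 0, "wz": 0},
  {"fingers": 1.5, "tx": 0, "ty": 0, "tz": 0, "wx": 0, "wy": 0, "wz": 0},
  {"fingers": 1.5, "tx": 0, "ty": 0, "tz": 0, "wx": 0, "wy": 0, "wz": 0},
  {"fingers": 1.5, "tx": 0, "ty": 0, "tz": 0, "wx": 0, "wy": 0, "wz": 0},
  {"fingers": 1.5, "tx": 0, "ty": 0, "tz": 0, "wx": 0, "wy": 0, "wz": 0},
  {"fingers": 1.5, "tx": 0, "ty": 0, "tz": 0, "wx": 0, "wy": 0, "wz": 0},
])

```text
t: 4.25
tool_pos: [0.4867, 0.1204, 0.0828]
tool_rot: [-0.022, 1.0, 0.0, 0.0]
ft_force: [-1.5, 0.1, 6.4]
gripper_width: 0.0219
gripper_force: 39.0
```

```bash
python3 -c "
from h import *
go([.4866,.12,.083])"
```

```text
t 4.25 pos [0.4867 0.1204 0.0828] f [-1.54  0.1   6.37] w 0.0219
shift cm [ 0.01 -0.04 -0.02] turn [0.01 0.04 0.02]
```

Call:
jog_arm([
  {"fingers": 1.5, "tx": 0, "ty": 0.12, "tz": 0, "wx": 0, "wy": 0, "wz": 0},
  {"fingers": 1.5, "tx": 0, "ty": 0.24, "tz": 0, "wx": 0, "wy": 0, "wz": 0},
  {"fingers": 1.5, "tx": 0, "ty": 0.36, "tz": 0, "wx": 0, "wy": 0, "wz": 0},
  {"fingers": 1.5, "tx": 0, "ty": 0.48, "tz": 0, "wx": 0, "wy": 0, "wz": 0},
  {"fingers": 1.5, "tx": 0, "ty": 0.6, "tz": 0, "wx": 0, "wy": 0, "wz": 0},
  {"fingers": 1.5, "tx": 0, "ty": 0.72, "tz": 0, "wx": 0, "wy": 0, "wz": 0},
  {"fingers": 1.5, "tx": 0, "ty": 0.84, "tz": 0, "wx": 0, "wy": 0, "wz": 0},
  {"fingers": 1.5, "tx": 0, "ty": 0.96, "tz": 0, "wx": 0, "wy": 0, "wz": 0},
  {"fingers": 1.5, "tx": 0, "ty": 1.08, "tz": 0, "wx": 0, "wy": 0, "wz": 0},
  {"fingers": 1.5, "tx": 0, "ty": 1.2, "tz": 0, "wx": 0, "wy": 0, "wz": 0},
])

```text
t: 5.25
tool_pos: [0.4862, 0.1321, 0.0828]
tool_rot: [-0.022, 1.0, -0.0, 0.0]
ft_force: [-0.2, -1.5, 6.1]
gripper_width: 0.0212
gripper_force: 39.3
```

Call:
jog_arm([
  {"fingers": 1.5, "tx": 0, "ty": 0.12, "tz": 0, "wx": 0, "wy": 0, "wz": 0},
  {"fingers": 1.5, "tx": 0, "ty": 0.24, "tz": 0, "wx": 0, "wy": 0, "wz": 0},
  {"fingers": 1.5, "tx": 0, "ty": 0.36, "tz": 0, "wx": 0, "wy": 0, "wz": 0},
  {"fingers": 1.5, "tx": 0, "ty": 0.48, "tz": 0, "wx": 0, "wy": 0, "wz": 0},
  {"fingers": 1.5, "tx": 0, "ty": 0.6, "tz": 0, "wx": 0, "wy": 0, "wz": 0},
  {"fingers": 1.5, "tx": 0, "ty": 0.72, "tz": 0, "wx": 0, "wy": 0, "wz": 0},
  {"fingers": 1.5, "tx": 0, "ty": 0.84, "tz": 0, "wx": 0, "wy": 0, "wz": 0},
  {"fingers": 1.5, "tx": 0, "ty": 0.96, "tz": 0, "wx": 0, "wy": 0, "wz": 0},
  {"fingers": 1.5, "tx": 0, "ty": 1.08, "tz": 0, "wx": 0, "wy": 0, "wz": 0},
  {"fingers": 1.5, "tx": 0, "ty": 1.2, "tz": 0, "wx": 0, "wy": 0, "wz": 0},
])

```text
t: 6.25
tool_pos: [0.4857, 0.1441, 0.0828]
tool_rot: [-0.022, 1.0, -0.0, 0.0]
ft_force: [-0.9, -0.3, 5.6]
gripper_width: 0.0215
gripper_force: 39.2
```

Call:
jog_arm([
  {"fingers": 1.5, "tx": 0, "ty": 0.12, "tz": 0, "wx": 0, "wy": 0, "wz": 0},
  {"fingers": 1.5, "tx": 0, "ty": 0.24, "tz": 0, "wx": 0, "wy": 0, "wz": 0},
  {"fingers": 1.5, "tx": 0, "ty": 0.36, "tz": 0, "wx": 0, "wy": 0, "wz": 0},
  {"fingers": 1.5, "tx": 0, "ty": 0.48, "tz": 0, "wx": 0, "wy": 0, "wz": 0},
  {"fingers": 1.5, "tx": 0, "ty": 0.6, "tz": 0, "wx": 0, "wy": 0, "wz": 0},
  {"fingers": 1.5, "tx": 0, "ty": 0.72, "tz": 0, "wx": 0, "wy": 0, "wz": 0},
  {"fingers": 1.5, "tx": 0, "ty": 0.84, "tz": 0, "wx": 0, "wy": 0, "wz": 0},
  {"fingers": 1.5, "tx": 0, "ty": 0.96, "tz": 0, "wx": 0, "wy": 0, "wz": 0},
  {"fingers": 1.5, "tx": 0, "ty": 1.08, "tz": 0, "wx": 0, "wy": 0, "wz": 0},
  {"fingers": 1.5, "tx": 0, "ty": 1.2, "tz": 0, "wx": 0, "wy": 0, "wz": 0},
])

```text
t: 7.25
tool_pos: [0.4852, 0.1561, 0.0828]
tool_rot: [-0.022, 1.0, -0.0, 0.0]
ft_force: [-0.7, -1.6, 6.6]
gripper_width: 0.0215
gripper_force: 39.2
```

Call:
jog_arm([
  {"fingers": 1.5, "tx": 0, "ty": 0.12, "tz": 0, "wx": 0, "wy": 0, "wz": 0},
  {"fingers": 1.5, "tx": 0, "ty": 0.24, "tz": 0, "wx": 0, "wy": 0, "wz": 0},
  {"fingers": 1.5, "tx": 0, "ty": 0.36, "tz": 0, "wx": 0, "wy": 0, "wz": 0},
  {"fingers": 1.5, "tx": 0, "ty": 0.48, "tz": 0, "wx": 0, "wy": 0, "wz": 0},
  {"fingers": 1.5, "tx": 0, "ty": 0.6, "tz": 0, "wx": 0, "wy": 0, "wz": 0},
  {"fingers": 1.5, "tx": 0, "ty": 0.72, "tz": 0, "wx": 0, "wy": 0, "wz": 0},
  {"fingers": 1.5, "tx": 0, "ty": 0.84, "tz": 0, "wx": 0, "wy": 0, "wz": 0},
  {"fingers": 1.5, "tx": 0, "ty": 0.96, "tz": 0, "wx": 0, "wy": 0, "wz": 0},
  {"fingers": 1.5, "tx": 0, "ty": 1.08, "tz": 0, "wx": 0, "wy": 0, "wz": 0},
  {"fingers": 1.5, "tx": 0, "ty": 1.2, "tz": 0, "wx": 0, "wy": 0, "wz": 0},
])

```text
t: 8.25
tool_pos: [0.4847, 0.1681, 0.0828]
tool_rot: [-0.022, 1.0, -0.0, 0.0]
ft_force: [-0.4, -1.2, 5.8]
gripper_width: 0.0215
gripper_force: 39.2
```

Call:
jog_arm([
  {"fingers": 1.5, "tx": 0, "ty": 0.15, "tz": 0, "wx": 0, "wy": 0, "wz": 0},
  {"fingers": 1.5, "tx": 0, "ty": 0.3, "tz": 0, "wx": 0, "wy": 0, "wz": 0},
  {"fingers": 1.5, "tx": 0, "ty": 0.45, "tz": 0, "wx": 0, "wy": 0, "wz": 0},
  {"fingers": 1.5, "tx": 0, "ty": 0.6, "tz": 0, "wx": 0, "wy": 0, "wz": 0},
  {"fingers": 1.5, "tx": 0, "ty": 0.75, "tz": 0, "wx": 0, "wy": 0, "wz": 0},
  {"fingers": 1.5, "tx": 0, "ty": 0.9, "tz": 0, "wx": 0, "wy": 0, "wz": 0},
  {"fingers": 1.5, "tx": 0, "ty": 1.05, "tz": 0, "wx": 0, "wy": 0, "wz": 0},
  {"fingers": 1.5, "tx": 0, "ty": 1.2, "tz": 0, "wx": 0, "wy": 0, "wz": 0},
  {"fingers": 1.5, "tx": 0, "ty": 1.35, "tz": 0, "wx": 0, "wy": 0, "wz": 0},
  {"fingers": 1.5, "tx": 0, "ty": 1.5, "tz": 0, "wx": 0, "wy": 0, "wz": 0},
])

```text
t: 9.25
tool_pos: [0.484, 0.1831, 0.0828]
tool_rot: [-0.022, 1.0, 0.0, 0.0]
ft_force: [-0.3, -0.5, 5.7]
gripper_width: 0.0214
gripper_force: 39.2
```

Call:
jog_arm([
  {"fingers": 1.5, "tx": 0, "ty": 0.15, "tz": 0, "wx": 0, "wy": 0, "wz": 0},
  {"fingers": 1.5, "tx": 0, "ty": 0.3, "tz": 0, "wx": 0, "wy": 0, "wz": 0},
  {"fingers": 1.5, "tx": 0, "ty": 0.45, "tz": 0, "wx": 0, "wy": 0, "wz": 0},
  {"fingers": 1.5, "tx": 0, "ty": 0.6, "tz": 0, "wx": 0, "wy": 0, "wz": 0},
  {"fingers": 1.5, "tx": 0, "ty": 0.75, "tz": 0, "wx": 0, "wy": 0, "wz": 0},
  {"fingers": 1.5, "tx": 0, "ty": 0.9, "tz": 0, "wx": 0, "wy": 0, "wz": 0},
  {"fingers": 1.5, "tx": 0, "ty": 1.05, "tz": 0, "wx": 0, "wy": 0, "wz": 0},
  {"fingers": 1.5, "tx": 0, "ty": 1.2, "tz": 0, "wx": 0, "wy": 0, "wz": 0},
  {"fingers": 1.5, "tx": 0, "ty": 1.35, "tz": 0, "wx": 0, "wy": 0, "wz": 0},
  {"fingers": 1.5, "tx": 0, "ty": 1.5, "tz": 0, "wx": 0, "wy": 0, "wz": 0},
])

```text
t: 10.25
tool_pos: [0.4834, 0.1981, 0.0828]
tool_rot: [-0.022, 1.0, 0.0, 0.0]
ft_force: [0.0, -1.2, 6.0]
gripper_width: 0.0216
gripper_force: 39.2
```

Call:
jog_arm([
  {"fingers": 1.5, "tx": 0, "ty": 0.3, "tz": 0, "wx": 0, "wy": 0, "wz": 0},
  {"fingers": 1.5, "tx": 0, "ty": 0.6, "tz": 0, "wx": 0, "wy": 0, "wz": 0},
  {"fingers": 1.5, "tx": 0, "ty": 0.9, "tz": 0, "wx": 0, "wy": 0, "wz": 0},
  {"fingers": 1.5, "tx": 0, "ty": 1.2, "tz": 0, "wx": 0, "wy": 0, "wz": 0},
  {"fingers": 1.5, "tx": 0, "ty": 1.5, "tz": 0, "wx": 0, "wy": 0, "wz": 0},
  {"fingers": 1.5, "tx": 0, "ty": 1.8, "tz": 0, "wx": 0, "wy": 0, "wz": 0},
  {"fingers": 1.5, "tx": 0, "ty": 2.1, "tz": 0, "wx": 0, "wy": 0, "wz": 0},
  {"fingers": 1.5, "tx": 0, "ty": 2.3, "tz": 0, "wx": 0, "wy": 0, "wz": 0},
  {"fingers": 1.5, "tx": 0, "ty": 2.4, "tz": 0, "wx": 0, "wy": 0, "wz": 0},
  {"fingers": 1.5, "tx": 0, "ty": 2.4, "tz": 0, "wx": 0, "wy": 0, "wz": 0},
])

```text
t: 11.25
tool_pos: [0.4824, 0.2224, 0.0828]
tool_rot: [-0.022, 1.0, 0.0, 0.001]
ft_force: [-0.0, -0.6, 5.9]
gripper_width: 0.0211
gripper_force: 39.1
```

Creep now, 4 mm at a time.

Call:
jog_arm([
  {"fingers": 1.5, "tx": 0, "ty": 0.05, "tz": 0, "wx": 0, "wy": 0, "wz": 0},
  {"fingers": 1.5, "tx": 0, "ty": 0.1, "tz": 0, "wx": 0, "wy": 0, "wz": 0},
  {"fingers": 1.5, "tx": 0, "ty": 0.15, "tz": 0, "wx": 0, "wy": 0, "wz": 0},
  {"fingers": 1.5, "tx": 0, "ty": 0.2, "tz": 0, "wx": 0, "wy": 0, "wz": 0},
  {"fingers": 1.5, "tx": 0, "ty": 0.25, "tz": 0, "wx": 0, "wy": 0, "wz": 0},
  {"fingers": 1.5, "tx": 0, "ty": 0.3, "tz": 0, "wx": 0, "wy": 0, "wz": 0},
  {"fingers": 1.5, "tx": 0, "ty": 0.35, "tz": 0, "wx": 0, "wy": 0, "wz": 0},
  {"fingers": 1.5, "tx": 0, "ty": 0.4, "tz": 0, "wx": 0, "wy": 0, "wz": 0},
  {"fingers": 1.5, "tx": 0, "ty": 0.45, "tz": 0, "wx": 0, "wy": 0, "wz": 0},
  {"fingers": 1.5, "tx": 0, "ty": 0.5, "tz": 0, "wx": 0, "wy": 0, "wz": 0},
])

```text
t: 12.25
tool_pos: [0.4822, 0.2271, 0.0828]
tool_rot: [-0.022, 1.0, 0.0, 0.0]
ft_force: [-0.2, -0.3, 5.1]
gripper_width: 0.0215
gripper_force: 39.1
```

Call:
jog_arm([
  {"fingers": 1.5, "tx": 0, "ty": 0.05, "tz": 0, "wx": 0, "wy": 0, "wz": 0},
  {"fingers": 1.5, "tx": 0, "ty": 0.1, "tz": 0, "wx": 0, "wy": 0, "wz": 0},
  {"fingers": 1.5, "tx": 0, "ty": 0.15, "tz": 0, "wx": 0, "wy": 0, "wz": 0},
  {"fingers": 1.5, "tx": 0, "ty": 0.2, "tz": 0, "wx": 0, "wy": 0, "wz": 0},
  {"fingers": 1.5, "tx": 0, "ty": 0.25, "tz": 0, "wx": 0, "wy": 0, "wz": 0},
  {"fingers": 1.5, "tx": 0, "ty": 0.3, "tz": 0, "wx": 0, "wy": 0, "wz": 0},
  {"fingers": 1.5, "tx": 0, "ty": 0.35, "tz": 0, "wx": 0, "wy": 0, "wz": 0},
  {"fingers": 1.5, "tx": 0, "ty": 0.4, "tz": 0, "wx": 0, "wy": 0, "wz": 0},
  {"fingers": 1.5, "tx": 0, "ty": 0.45, "tz": 0, "wx": 0, "wy": 0, "wz": 0},
  {"fingers": 1.5, "tx": 0, "ty": 0.5, "tz": 0, "wx": 0, "wy": 0, "wz": 0},
])

```text
t: 13.25
tool_pos: [0.482, 0.232, 0.0828]
tool_rot: [-0.022, 1.0, 0.0, 0.0]
ft_force: [0.0, -1.3, 5.3]
gripper_width: 0.0216
gripper_force: 39.2
```

Call:
jog_arm([
  {"fingers": 1.5, "tx": 0, "ty": 0.05, "tz": 0, "wx": 0, "wy": 0, "wz": 0},
  {"fingers": 1.5, "tx": 0, "ty": 0.1, "tz": 0, "wx": 0, "wy": 0, "wz": 0},
  {"fingers": 1.5, "tx": 0, "ty": 0.15, "tz": 0, "wx": 0, "wy": 0, "wz": 0},
  {"fingers": 1.5, "tx": 0, "ty": 0.2, "tz": 0, "wx": 0, "wy": 0, "wz": 0},
  {"fingers": 1.5, "tx": 0, "ty": 0.25, "tz": 0, "wx": 0, "wy": 0, "wz": 0},
  {"fingers": 1.5, "tx": 0, "ty": 0.3, "tz": 0, "wx": 0, "wy": 0, "wz": 0},
  {"fingers": 1.5, "tx": 0, "ty": 0.35, "tz": 0, "wx": 0, "wy": 0, "wz": 0},
  {"fingers": 1.5, "tx": 0, "ty": 0.4, "tz": 0, "wx": 0, "wy": 0, "wz": 0},
  {"fingers": 1.5, "tx": 0, "ty": 0.4, "tz": 0, "wx": 0, "wy": 0, "wz": 0},
  {"fingers": 1.5, "tx": 0, "ty": 0.4, "tz": 0, "wx": 0, "wy": 0, "wz": 0},
])

```text
t: 14.25
tool_pos: [0.4819, 0.2346, 0.0828]
tool_rot: [-0.021, 1.0, -0.001, 0.0]
ft_force: [-0.1, -6.5, 7.4]
gripper_width: 0.0213
gripper_force: 39.4
```

Call:
jog_arm([
  {"fingers": 1.5, "tx": 0, "ty": 0.05, "tz": 0, "wx": 0, "wy": 0, "wz": 0},
  {"fingers": 1.5, "tx": 0, "ty": 0.1, "tz": 0, "wx": 0, "wy": 0, "wz": 0},
  {"fingers": 1.5, "tx": 0, "ty": 0.15, "tz": 0, "wx": 0, "wy": 0, "wz": 0},
  {"fingers": 1.5, "tx": 0, "ty": 0.15, "tz": 0, "wx": 0, "wy": 0, "wz": 0},
  {"fingers": 1.5, "tx": 0, "ty": 0.15, "tz": 0, "wx": 0, "wy": 0, "wz": 0},
  {"fingers": 1.5, "tx": 0, "ty": 0.15, "tz": 0, "wx": 0, "wy": 0, "wz": 0},
  {"fingers": 1.5, "tx": 0, "ty": 0.15, "tz": 0, "wx": 0, "wy": 0, "wz": 0},
  {"fingers": 1.5, "tx": 0, "ty": 0.15, "tz": 0, "wx": 0, "wy": 0, "wz": 0},
  {"fingers": 1.5, "tx": 0, "ty": 0.15, "tz": 0, "wx": 0, "wy": 0, "wz": 0},
  {"fingers": 1.5, "tx": 0, "ty": 0.15, "tz": 0, "wx": 0, "wy": 0, "wz": 0},
])

```text
t: 15.25
tool_pos: [0.4818, 0.2355, 0.0828]
tool_rot: [-0.021, 1.0, -0.001, 0.0]
ft_force: [0.5, -8.9, 7.7]
gripper_width: 0.0217
gripper_force: 39.5
```

Call:
jog_arm([
  {"fingers": 1.5, "tx": 0, "ty": -0.3, "tz": 0, "wx": 0, "wy": 0, "wz": 0},
  {"fingers": 1.5, "tx": 0, "ty": -0.9, "tz": 0, "wx": 0, "wy": 0, "wz": 0},
  {"fingers": 1.5, "tx": 0, "ty": -1.5, "tz": 0, "wx": 0, "wy": 0, "wz": 0},
  {"fingers": 1.5, "tx": 0, "ty": -2.1, "tz": 0, "wx": 0, "wy": 0, "wz": 0},
  {"fingers": 1.5, "tx": 0, "ty": -2.7, "tz": 0, "wx": 0, "wy": 0, "wz": 0},
  {"fingers": 1.5, "tx": 0, "ty": -3.3, "tz": 0, "wx": 0, "wy": 0, "wz": 0},
  {"fingers": 1.5, "tx": 0, "ty": -3.9, "tz": 0, "wx": 0, "wy": 0, "wz": 0},
  {"fingers": 1.5, "tx": 0, "ty": -4.4, "tz": 0, "wx": 0, "wy": 0, "wz": 0},
  {"fingers": 1.5, "tx": 0, "ty": -4.7, "tz": 0, "wx": 0, "wy": 0, "wz": 0},
  {"fingers": 1.5, "tx": 0, "ty": -4.9, "tz": 0, "wx": 0, "wy": 0, "wz": 0},
])

```text
t: 16.25
tool_pos: [0.4838, 0.1888, 0.0827]
tool_rot: [-0.022, 1.0, 0.0, 0.0]
ft_force: [-0.4, 0.9, 5.9]
gripper_width: 0.0216
gripper_force: 39.4
```

Call:
jog_arm([
  {"fingers": 1.5, "tx": 0, "ty": -0.3, "tz": 0, "wx": 0, "wy": 0, "wz": 0},
  {"fingers": 1.5, "tx": 0, "ty": -0.9, "tz": 0, "wx": 0, "wy": 0, "wz": 0},
  {"fingers": 1.5, "tx": 0, "ty": -1.5, "tz": 0, "wx": 0, "wy": 0, "wz": 0},
  {"fingers": 1.5, "tx": 0, "ty": -2.1, "tz": 0, "wx": 0, "wy": 0, "wz": 0},
  {"fingers": 1.5, "tx": 0, "ty": -2.7, "tz": 0, "wx": 0, "wy": 0, "wz": 0},
  {"fingers": 1.5, "tx": 0, "ty": -3.3, "tz": 0, "wx": 0, "wy": 0, "wz": 0},
  {"fingers": 1.5, "tx": 0, "ty": -3.9, "tz": 0, "wx": 0, "wy": 0, "wz": 0},
  {"fingers": 1.5, "tx": 0, "ty": -4.4, "tz": 0, "wx": 0, "wy": 0, "wz": 0},
  {"fingers": 1.5, "tx": 0, "ty": -4.7, "tz": 0, "wx": 0, "wy": 0, "wz": 0},
  {"fingers": 1.5, "tx": 0, "ty": -4.9, "tz": 0, "wx": 0, "wy": 0, "wz": 0},
])

```text
t: 17.25
tool_pos: [0.4859, 0.1398, 0.0827]
tool_rot: [-0.022, 1.0, 0.0, 0.0]
ft_force: [-1.0, 0.1, 7.4]
gripper_width: 0.0215
gripper_force: 39.5
```

Call:
jog_arm([
  {"fingers": 1.5, "tx": 0, "ty": -0.15, "tz": 0, "wx": 0, "wy": 0, "wz": 0},
  {"fingers": 1.5, "tx": 0, "ty": -0.3, "tz": 0, "wx": 0, "wy": 0, "wz": 0},
  {"fingers": 1.5, "tx": 0, "ty": -0.45, "tz": 0, "wx": 0, "wy": 0, "wz": 0},
  {"fingers": 1.5, "tx": 0, "ty": -0.6, "tz": 0, "wx": 0, "wy": 0, "wz": 0},
  {"fingers": 1.5, "tx": 0, "ty": -0.75, "tz": 0, "wx": 0, "wy": 0, "wz": 0},
  {"fingers": 1.5, "tx": 0, "ty": -0.9, "tz": 0, "wx": 0, "wy": 0, "wz": 0},
  {"fingers": 1.5, "tx": 0, "ty": -1.05, "tz": 0, "wx": 0, "wy": 0, "wz": 0},
  {"fingers": 1.5, "tx": 0, "ty": -1.2, "tz": 0, "wx": 0, "wy": 0, "wz": 0},
  {"fingers": 1.5, "tx": 0, "ty": -1.35, "tz": 0, "wx": 0, "wy": 0, "wz": 0},
  {"fingers": 1.5, "tx": 0, "ty": -1.5, "tz": 0, "wx": 0, "wy": 0, "wz": 0},
])

```text
t: 18.25
tool_pos: [0.4865, 0.1251, 0.0827]
tool_rot: [-0.022, 1.0, 0.0, 0.0]
ft_force: [-1.8, 1.6, 7.0]
gripper_width: 0.0213
gripper_force: 39.5
```

Call:
jog_arm([
  {"fingers": 1.5, "tx": 0, "ty": -0.08, "tz": 0, "wx": 0, "wy": 0, "wz": 0},
  {"fingers": 1.5, "tx": 0, "ty": -0.16, "tz": 0, "wx": 0, "wy": 0, "wz": 0},
  {"fingers": 1.5, "tx": 0, "ty": -0.24, "tz": 0, "wx": 0, "wy": 0, "wz": 0},
  {"fingers": 1.5, "tx": 0, "ty": -0.32, "tz": 0, "wx": 0, "wy": 0, "wz": 0},
  {"fingers": 1.5, "tx": 0, "ty": -0.4, "tz": 0, "wx": 0, "wy": 0, "wz": 0},
  {"fingers": 1.5, "tx": 0, "ty": -0.48, "tz": 0, "wx": 0, "wy": 0, "wz": 0},
  {"fingers": 1.5, "tx": 0, "ty": -0.56, "tz": 0, "wx": 0, "wy": 0, "wz": 0},
  {"fingers": 1.5, "tx": 0, "ty": -0.64, "tz": 0, "wx": 0, "wy": 0, "wz": 0},
  {"fingers": 1.5, "tx": 0, "ty": -0.72, "tz": 0, "wx": 0, "wy": 0, "wz": 0},
  {"fingers": 1.5, "tx": 0, "ty": -0.8, "tz": 0, "wx": 0, "wy": 0, "wz": 0},
])

```text
t: 19.25
tool_pos: [0.4868, 0.1171, 0.0827]
tool_rot: [-0.022, 1.0, 0.0, 0.0]
ft_force: [-0.7, 1.9, 6.6]
gripper_width: 0.0216
gripper_force: 39.5
```

Call:
jog_arm([
  {"fingers": 1.5, "tx": 0, "ty": -0.08, "tz": 0, "wx": 0, "wy": 0, "wz": 0},
  {"fingers": 1.5, "tx": 0, "ty": -0.16, "tz": 0, "wx": 0, "wy": 0, "wz": 0},
  {"fingers": 1.5, "tx": 0, "ty": -0.24, "tz": 0, "wx": 0, "wy": 0, "wz": 0},
  {"fingers": 1.5, "tx": 0, "ty": -0.32, "tz": 0, "wx": 0, "wy": 0, "wz": 0},
  {"fingers": 1.5, "tx": 0, "ty": -0.4, "tz": 0, "wx": 0, "wy": 0, "wz": 0},
  {"fingers": 1.5, "tx": 0, "ty": -0.48, "tz": 0, "wx": 0, "wy": 0, "wz": 0},
  {"fingers": 1.5, "tx": 0, "ty": -0.56, "tz": 0, "wx": 0, "wy": 0, "wz": 0},
  {"fingers": 1.5, "tx": 0, "ty": -0.64, "tz": 0, "wx": 0, "wy": 0, "wz": 0},
  {"fingers": 1.5, "tx": 0, "ty": -0.72, "tz": 0, "wx": 0, "wy": 0, "wz": 0},
  {"fingers": 1.5, "tx": 0, "ty": -0.8, "tz": 0, "wx": 0, "wy": 0, "wz": 0},
])

```text
t: 20.25
tool_pos: [0.4872, 0.1091, 0.0827]
tool_rot: [-0.022, 1.0, 0.0, 0.0]
ft_force: [-0.5, 1.1, 7.1]
gripper_width: 0.0215
gripper_force: 39.5
```

Call:
jog_arm([
  {"fingers": 1.5, "tx": 0, "ty": -0.08, "tz": 0, "wx": 0, "wy": 0, "wz": 0},
  {"fingers": 1.5, "tx": 0, "ty": -0.16, "tz": 0, "wx": 0, "wy": 0, "wz": 0},
  {"fingers": 1.5, "tx": 0, "ty": -0.24, "tz": 0, "wx": 0, "wy": 0, "wz": 0},
  {"fingers": 1.5, "tx": 0, "ty": -0.32, "tz": 0, "wx": 0, "wy": 0, "wz": 0},
  {"fingers": 1.5, "tx": 0, "ty": -0.4, "tz": 0, "wx": 0, "wy": 0, "wz": 0},
  {"fingers": 1.5, "tx": 0, "ty": -0.48, "tz": 0, "wx": 0, "wy": 0, "wz": 0},
  {"fingers": 1.5, "tx": 0, "ty": -0.56, "tz": 0, "wx": 0, "wy": 0, "wz": 0},
  {"fingers": 1.5, "tx": 0, "ty": -0.64, "tz": 0, "wx": 0, "wy": 0, "wz": 0},
  {"fingers": 1.5, "tx": 0, "ty": -0.72, "tz": 0, "wx": 0, "wy": 0, "wz": 0},
  {"fingers": 1.5, "tx": 0, "ty": -0.8, "tz": 0, "wx": 0, "wy": 0, "wz": 0},
])

```text
t: 21.25
tool_pos: [0.4875, 0.1011, 0.0827]
tool_rot: [-0.022, 1.0, 0.0, 0.0]
ft_force: [-1.1, 1.1, 6.1]
gripper_width: 0.0214
gripper_force: 39.5
```

Call:
jog_arm([
  {"fingers": 1.5, "tx": 0, "ty": -0.08, "tz": 0, "wx": 0, "wy": 0, "wz": 0},
  {"fingers": 1.5, "tx": 0, "ty": -0.16, "tz": 0, "wx": 0, "wy": 0, "wz": 0},
  {"fingers": 1.5, "tx": 0, "ty": -0.24, "tz": 0, "wx": 0, "wy": 0, "wz": 0},
  {"fingers": 1.5, "tx": 0, "ty": -0.32, "tz": 0, "wx": 0, "wy": 0, "wz": 0},
  {"fingers": 1.5, "tx": 0, "ty": -0.4, "tz": 0, "wx": 0, "wy": 0, "wz": 0},
  {"fingers": 1.5, "tx": 0, "ty": -0.48, "tz": 0, "wx": 0, "wy": 0, "wz": 0},
  {"fingers": 1.5, "tx": 0, "ty": -0.56, "tz": 0, "wx": 0, "wy": 0, "wz": 0},
  {"fingers": 1.5, "tx": 0, "ty": -0.64, "tz": 0, "wx": 0, "wy": 0, "wz": 0},
  {"fingers": 1.5, "tx": 0, "ty": -0.72, "tz": 0, "wx": 0, "wy": 0, "wz": 0},
  {"fingers": 1.5, "tx": 0, "ty": -0.8, "tz": 0, "wx": 0, "wy": 0, "wz": 0},
])

```text
t: 22.25
tool_pos: [0.4878, 0.093, 0.0827]
tool_rot: [-0.022, 1.0, 0.0, 0.0]
ft_force: [-0.8, 1.4, 7.0]
gripper_width: 0.0216
gripper_force: 39.5
```

Call:
jog_arm([
  {"fingers": 1.5, "tx": 0, "ty": -0.08, "tz": 0, "wx": 0, "wy": 0, "wz": 0},
  {"fingers": 1.5, "tx": 0, "ty": -0.16, "tz": 0, "wx": 0, "wy": 0, "wz": 0},
  {"fingers": 1.5, "tx": 0, "ty": -0.24, "tz": 0, "wx": 0, "wy": 0, "wz": 0},
  {"fingers": 1.5, "tx": 0, "ty": -0.32, "tz": 0, "wx": 0, "wy": 0, "wz": 0},
  {"fingers": 1.5, "tx": 0, "ty": -0.4, "tz": 0, "wx": 0, "wy": 0, "wz": 0},
  {"fingers": 1.5, "tx": 0, "ty": -0.48, "tz": 0, "wx": 0, "wy": 0, "wz": 0},
  {"fingers": 1.5, "tx": 0, "ty": -0.56, "tz": 0, "wx": 0, "wy": 0, "wz": 0},
  {"fingers": 1.5, "tx": 0, "ty": -0.64, "tz": 0, "wx": 0, "wy": 0, "wz": 0},
  {"fingers": 1.5, "tx": 0, "ty": -0.72, "tz": 0, "wx": 0, "wy": 0, "wz": 0},
  {"fingers": 1.5, "tx": 0, "ty": -0.8, "tz": 0, "wx": 0, "wy": 0, "wz": 0},
])

```text
t: 23.25
tool_pos: [0.4882, 0.0851, 0.0827]
tool_rot: [-0.022, 1.0, 0.0, 0.0]
ft_force: [-1.9, 1.5, 6.9]
gripper_width: 0.0217
gripper_force: 39.6
```

Call:
jog_arm([
  {"fingers": 1.5, "tx": 0, "ty": -0.08, "tz": 0, "wx": 0, "wy": 0, "wz": 0},
  {"fingers": 1.5, "tx": 0, "ty": -0.16, "tz": 0, "wx": 0, "wy": 0, "wz": 0},
  {"fingers": 1.5, "tx": 0, "ty": -0.24, "tz": 0, "wx": 0, "wy": 0, "wz": 0},
  {"fingers": 1.5, "tx": 0, "ty": -0.32, "tz": 0, "wx": 0, "wy": 0, "wz": 0},
  {"fingers": 1.5, "tx": 0, "ty": -0.4, "tz": 0, "wx": 0, "wy": 0, "wz": 0},
  {"fingers": 1.5, "tx": 0, "ty": -0.48, "tz": 0, "wx": 0, "wy": 0, "wz": 0},
  {"fingers": 1.5, "tx": 0, "ty": -0.56, "tz": 0, "wx": 0, "wy": 0, "wz": 0},
  {"fingers": 1.5, "tx": 0, "ty": -0.64, "tz": 0, "wx": 0, "wy": 0, "wz": 0},
  {"fingers": 1.5, "tx": 0, "ty": -0.72, "tz": 0, "wx": 0, "wy": 0, "wz": 0},
  {"fingers": 1.5, "tx": 0, "ty": -0.8, "tz": 0, "wx": 0, "wy": 0, "wz": 0},
])

```text
t: 24.25
tool_pos: [0.4885, 0.0781, 0.0827]
tool_rot: [-0.023, 1.0, 0.001, 0.0]
ft_force: [-1.9, 5.5, 8.0]
gripper_width: 0.0215
gripper_force: 39.6
```

Call:
jog_arm([
  {"fingers": 1.5, "tx": 0, "ty": -0.08, "tz": 0, "wx": 0, "wy": 0, "wz": 0},
  {"fingers": 1.5, "tx": 0, "ty": -0.16, "tz": 0, "wx": 0, "wy": 0, "wz": 0},
  {"fingers": 1.5, "tx": 0, "ty": -0.24, "tz": 0, "wx": 0, "wy": 0, "wz": 0},
  {"fingers": 1.5, "tx": 0, "ty": -0.32, "tz": 0, "wx": 0, "wy": 0, "wz": 0},
  {"fingers": 1.5, "tx": 0, "ty": -0.4, "tz": 0, "wx": 0, "wy": 0, "wz": 0},
  {"fingers": 1.5, "tx": 0, "ty": -0.48, "tz": 0, "wx": 0, "wy": 0, "wz": 0},
  {"fingers": 1.5, "tx": 0, "ty": -0.56, "tz": 0, "wx": 0, "wy": 0, "wz": 0},
  {"fingers": 1.5, "tx": 0, "ty": -0.64, "tz": 0, "wx": 0, "wy": 0, "wz": 0},
  {"fingers": 1.5, "tx": 0, "ty": -0.72, "tz": 0, "wx": 0, "wy": 0, "wz": 0},
  {"fingers": 1.5, "tx": 0, "ty": -0.8, "tz": 0, "wx": 0, "wy": 0, "wz": 0},
])

```text
t: 25.25
tool_pos: [0.4888, 0.0702, 0.0828]
tool_rot: [-0.023, 1.0, 0.001, 0.0]
ft_force: [-1.7, 6.3, 8.4]
gripper_width: 0.0214
gripper_force: 39.8
```

Call:
jog_arm([
  {"fingers": 1.5, "tx": 0, "ty": -0.08, "tz": 0, "wx": 0, "wy": 0, "wz": 0},
  {"fingers": 1.5, "tx": 0, "ty": -0.16, "tz": 0, "wx": 0, "wy": 0, "wz": 0},
  {"fingers": 1.5, "tx": 0, "ty": -0.24, "tz": 0, "wx": 0, "wy": 0, "wz": 0},
  {"fingers": 1.5, "tx": 0, "ty": -0.32, "tz": 0, "wx": 0, "wy": 0, "wz": 0},
  {"fingers": 1.5, "tx": 0, "ty": -0.4, "tz": 0, "wx": 0, "wy": 0, "wz": 0},
  {"fingers": 1.5, "tx": 0, "ty": -0.48, "tz": 0, "wx": 0, "wy": 0, "wz": 0},
  {"fingers": 1.5, "tx": 0, "ty": -0.56, "tz": 0, "wx": 0, "wy": 0, "wz": 0},
  {"fingers": 1.5, "tx": 0, "ty": -0.64, "tz": 0, "wx": 0, "wy": 0, "wz": 0},
  {"fingers": 1.5, "tx": 0, "ty": -0.72, "tz": 0, "wx": 0, "wy": 0, "wz": 0},
  {"fingers": 1.5, "tx": 0, "ty": -0.8, "tz": 0, "wx": 0, "wy": 0, "wz": 0},
])

```text
t: 26.25
tool_pos: [0.4892, 0.0619, 0.0828]
tool_rot: [-0.022, 1.0, 0.001, 0.0]
ft_force: [-2.1, 3.8, 8.1]
gripper_width: 0.0217
gripper_force: 39.8
```

Call:
jog_arm([
  {"fingers": 1.5, "tx": 0, "ty": -0.08, "tz": 0, "wx": 0, "wy": 0, "wz": 0},
  {"fingers": 1.5, "tx": 0, "ty": -0.16, "tz": 0, "wx": 0, "wy": 0, "wz": 0},
  {"fingers": 1.5, "tx": 0, "ty": -0.24, "tz": 0, "wx": 0, "wy": 0, "wz": 0},
  {"fingers": 1.5, "tx": 0, "ty": -0.32, "tz": 0, "wx": 0, "wy": 0, "wz": 0},
  {"fingers": 1.5, "tx": 0, "ty": -0.4, "tz": 0, "wx": 0, "wy": 0, "wz": 0},
  {"fingers": 1.5, "tx": 0, "ty": -0.48, "tz": 0, "wx": 0, "wy": 0, "wz": 0},
  {"fingers": 1.5, "tx": 0, "ty": -0.56, "tz": 0, "wx": 0, "wy": 0, "wz": 0},
  {"fingers": 1.5, "tx": 0, "ty": -0.64, "tz": 0, "wx": 0, "wy": 0, "wz": 0},
  {"fingers": 1.5, "tx": 0, "ty": -0.72, "tz": 0, "wx": 0, "wy": 0, "wz": 0},
  {"fingers": 1.5, "tx": 0, "ty": -0.8, "tz": 0, "wx": 0, "wy": 0, "wz": 0},
])

```text
t: 27.25
tool_pos: [0.4895, 0.053, 0.0827]
tool_rot: [-0.022, 1.0, 0.0, 0.0]
ft_force: [-0.6, 1.5, 7.6]
gripper_width: 0.0214
gripper_force: 39.8
```

Call:
jog_arm([
  {"fingers": 1.5, "tx": 0, "ty": -0.08, "tz": 0, "wx": 0, "wy": 0, "wz": 0},
  {"fingers": 1.5, "tx": 0, "ty": -0.16, "tz": 0, "wx": 0, "wy": 0, "wz": 0},
  {"fingers": 1.5, "tx": 0, "ty": -0.24, "tz": 0, "wx": 0, "wy": 0, "wz": 0},
  {"fingers": 1.5, "tx": 0, "ty": -0.32, "tz": 0, "wx": 0, "wy": 0, "wz": 0},
  {"fingers": 1.5, "tx": 0, "ty": -0.4, "tz": 0, "wx": 0, "wy": 0, "wz": 0},
  {"fingers": 1.5, "tx": 0, "ty": -0.48, "tz": 0, "wx": 0, "wy": 0, "wz": 0},
  {"fingers": 1.5, "tx": 0, "ty": -0.56, "tz": 0, "wx": 0, "wy": 0, "wz": 0},
  {"fingers": 1.5, "tx": 0, "ty": -0.64, "tz": 0, "wx": 0, "wy": 0, "wz": 0},
  {"fingers": 1.5, "tx": 0, "ty": -0.72, "tz": 0, "wx": 0, "wy": 0, "wz": 0},
  {"fingers": 1.5, "tx": 0, "ty": -0.8, "tz": 0, "wx": 0, "wy": 0, "wz": 0},
])

```text
t: 28.25
tool_pos: [0.4899, 0.045, 0.0827]
tool_rot: [-0.022, 1.0, 0.0, 0.0]
ft_force: [-0.9, 0.6, 8.3]
gripper_width: 0.0213
gripper_force: 39.8
```

Call:
jog_arm([
  {"fingers": 1.5, "tx": 0, "ty": -0.3, "tz": 0, "wx": 0, "wy": 0, "wz": 0},
  {"fingers": 1.5, "tx": 0, "ty": -0.6, "tz": 0, "wx": 0, "wy": 0, "wz": 0},
  {"fingers": 1.5, "tx": 0, "ty": -0.9, "tz": 0, "wx": 0, "wy": 0, "wz": 0},
  {"fingers": 1.5, "tx": 0, "ty": -1.2, "tz": 0, "wx": 0, "wy": 0, "wz": 0},
  {"fingers": 1.5, "tx": 0, "ty": -1.5, "tz": 0, "wx": 0, "wy": 0, "wz": 0},
  {"fingers": 1.5, "tx": 0, "ty": -1.8, "tz": 0, "wx": 0, "wy": 0, "wz": 0},
  {"fingers": 1.5, "tx": 0, "ty": -2.1, "tz": 0, "wx": 0, "wy": 0, "wz": 0},
  {"fingers": 1.5, "tx": 0, "ty": -2.3, "tz": 0, "wx": 0, "wy": 0, "wz": 0},
  {"fingers": 1.5, "tx": 0, "ty": -2.5, "tz": 0, "wx": 0, "wy": 0, "wz": 0},
  {"fingers": 1.5, "tx": 0, "ty": -2.6, "tz": 0, "wx": 0, "wy": 0, "wz": 0},
])

```text
t: 29.25
tool_pos: [0.491, 0.0188, 0.0827]
tool_rot: [-0.022, 1.0, 0.0, 0.0]
ft_force: [-2.7, 1.6, 7.6]
gripper_width: 0.0216
gripper_force: 39.8
```

Call:
jog_arm([
  {"fingers": 1.5, "tx": 0, "ty": -0.05, "tz": 0, "wx": 0, "wy": 0, "wz": 0},
  {"fingers": 1.5, "tx": 0, "ty": -0.1, "tz": 0, "wx": 0, "wy": 0, "wz": 0},
  {"fingers": 1.5, "tx": 0, "ty": -0.15, "tz": 0, "wx": 0, "wy": 0, "wz": 0},
  {"fingers": 1.5, "tx": 0, "ty": -0.2, "tz": 0, "wx": 0, "wy": 0, "wz": 0},
  {"fingers": 1.5, "tx": 0, "ty": -0.25, "tz": 0, "wx": 0, "wy": 0, "wz": 0},
  {"fingers": 1.5, "tx": 0, "ty": -0.3, "tz": 0, "wx": 0, "wy": 0, "wz": 0},
  {"fingers": 1.5, "tx": 0, "ty": -0.35, "tz": 0, "wx": 0, "wy": 0, "wz": 0},
  {"fingers": 1.5, "tx": 0, "ty": -0.4, "tz": 0, "wx": 0, "wy": 0, "wz": 0},
  {"fingers": 1.5, "tx": 0, "ty": -0.45, "tz": 0, "wx": 0, "wy": 0, "wz": 0},
  {"fingers": 1.5, "tx": 0, "ty": -0.5, "tz": 0, "wx": 0, "wy": 0, "wz": 0},
])

```text
t: 30.25
tool_pos: [0.4911, 0.0141, 0.0827]
tool_rot: [-0.022, 1.0, 0.0, 0.0]
ft_force: [-1.3, 0.2, 8.2]
gripper_width: 0.0217
gripper_force: 39.8
```

Call:
jog_arm([
  {"fingers": 1.5, "tx": 0, "ty": -0.05, "tz": 0, "wx": 0, "wy": 0, "wz": 0},
  {"fingers": 1.5, "tx": 0, "ty": -0.1, "tz": 0, "wx": 0, "wy": 0, "wz": 0},
  {"fingers": 1.5, "tx": 0, "ty": -0.15, "tz": 0, "wx": 0, "wy": 0, "wz": 0},
  {"fingers": 1.5, "tx": 0, "ty": -0.2, "tz": 0, "wx": 0, "wy": 0, "wz": 0},
  {"fingers": 1.5, "tx": 0, "ty": -0.25, "tz": 0, "wx": 0, "wy": 0, "wz": 0},
  {"fingers": 1.5, "tx": 0, "ty": -0.3, "tz": 0, "wx": 0, "wy": 0, "wz": 0},
  {"fingers": 1.5, "tx": 0, "ty": -0.35, "tz": 0, "wx": 0, "wy": 0, "wz": 0},
  {"fingers": 1.5, "tx": 0, "ty": -0.4, "tz": 0, "wx": 0, "wy": 0, "wz": 0},
  {"fingers": 1.5, "tx": 0, "ty": -0.45, "tz": 0, "wx": 0, "wy": 0, "wz": 0},
  {"fingers": 1.5, "tx": 0, "ty": -0.5, "tz": 0, "wx": 0, "wy": 0, "wz": 0},
])

```text
t: 31.25
tool_pos: [0.4914, 0.0091, 0.0827]
tool_rot: [-0.022, 1.0, 0.0, 0.0]
ft_force: [-0.9, 1.2, 8.1]
gripper_width: 0.0216
gripper_force: 39.8
```

Call:
jog_arm([
  {"fingers": 1.5, "tx": 0, "ty": -0.05, "tz": 0, "wx": 0, "wy": 0, "wz": 0},
  {"fingers": 1.5, "tx": 0, "ty": -0.1, "tz": 0, "wx": 0, "wy": 0, "wz": 0},
  {"fingers": 1.5, "tx": 0, "ty": -0.15, "tz": 0, "wx": 0, "wy": 0, "wz": 0},
  {"fingers": 1.5, "tx": 0, "ty": -0.2, "tz": 0, "wx": 0, "wy": 0, "wz": 0},
  {"fingers": 1.5, "tx": 0, "ty": -0.25, "tz": 0, "wx": 0, "wy": 0, "wz": 0},
  {"fingers": 1.5, "tx": 0, "ty": -0.3, "tz": 0, "wx": 0, "wy": 0, "wz": 0},
  {"fingers": 1.5, "tx": 0, "ty": -0.35, "tz": 0, "wx": 0, "wy": 0, "wz": 0},
  {"fingers": 1.5, "tx": 0, "ty": -0.4, "tz": 0, "wx": 0, "wy": 0, "wz": 0},
  {"fingers": 1.5, "tx": 0, "ty": -0.45, "tz": 0, "wx": 0, "wy": 0, "wz": 0},
  {"fingers": 1.5, "tx": 0, "ty": -0.5, "tz": 0, "wx": 0, "wy": 0, "wz": 0},
])

```text
t: 32.25
tool_pos: [0.4916, 0.004, 0.0828]
tool_rot: [-0.022, 1.0, 0.0, 0.0]
ft_force: [-2.4, 1.5, 8.2]
gripper_width: 0.0217
gripper_force: 39.8
```

Call:
jog_arm([
  {"fingers": 1.5, "tx": 0, "ty": -0.05, "tz": 0, "wx": 0, "wy": 0, "wz": 0},
  {"fingers": 1.5, "tx": 0, "ty": -0.1, "tz": 0, "wx": 0, "wy": 0, "wz": 0},
  {"fingers": 1.5, "tx": 0, "ty": -0.15, "tz": 0, "wx": 0, "wy": 0, "wz": 0},
  {"fingers": 1.5, "tx": 0, "ty": -0.2, "tz": 0, "wx": 0, "wy": 0, "wz": 0},
  {"fingers": 1.5, "tx": 0, "ty": -0.25, "tz": 0, "wx": 0, "wy": 0, "wz": 0},
  {"fingers": 1.5, "tx": 0, "ty": -0.3, "tz": 0, "wx": 0, "wy": 0, "wz": 0},
  {"fingers": 1.5, "tx": 0, "ty": -0.35, "tz": 0, "wx": 0, "wy": 0, "wz": 0},
  {"fingers": 1.5, "tx": 0, "ty": -0.4, "tz": 0, "wx": 0, "wy": 0, "wz": 0},
  {"fingers": 1.5, "tx": 0, "ty": -0.4, "tz": 0, "wx": 0, "wy": 0, "wz": 0},
  {"fingers": 1.5, "tx": 0, "ty": -0.4, "tz": 0, "wx": 0, "wy": 0, "wz": 0},
])

```text
t: 33.25
tool_pos: [0.4917, 0.0009, 0.0827]
tool_rot: [-0.022, 1.0, 0.001, 0.0]
ft_force: [-2.6, 4.6, 8.8]
gripper_width: 0.0213
gripper_force: 39.9
```

Call:
jog_arm([
  {"fingers": 1.5, "tx": 0, "ty": -0.05, "tz": 0, "wx": 0, "wy": 0, "wz": 0},
  {"fingers": 1.5, "tx": 0, "ty": -0.1, "tz": 0, "wx": 0, "wy": 0, "wz": 0},
  {"fingers": 1.5, "tx": 0, "ty": -0.15, "tz": 0, "wx": 0, "wy": 0, "wz": 0},
  {"fingers": 1.5, "tx": 0, "ty": -0.2, "tz": 0, "wx": 0, "wy": 0, "wz": 0},
  {"fingers": 1.5, "tx": 0, "ty": -0.2, "tz": 0, "wx": 0, "wy": 0, "wz": 0},
  {"fingers": 1.5, "tx": 0, "ty": -0.2, "tz": 0, "wx": 0, "wy": 0, "wz": 0},
  {"fingers": 1.5, "tx": 0, "ty": -0.2, "tz": 0, "wx": 0, "wy": 0, "wz": 0},
  {"fingers": 1.5, "tx": 0, "ty": -0.2, "tz": 0, "wx": 0, "wy": 0, "wz": 0},
  {"fingers": 1.5, "tx": 0, "ty": -0.2, "tz": 0, "wx": 0, "wy": 0, "wz": 0},
  {"fingers": 1.5, "tx": 0, "ty": -0.2, "tz": 0, "wx": 0, "wy": 0, "wz": 0},
])

```text
t: 34.25
tool_pos: [0.4918, -0.0004, 0.0827]
tool_rot: [-0.023, 1.0, 0.001, 0.0]
ft_force: [-2.6, 7.1, 8.6]
gripper_width: 0.0216
gripper_force: 39.9
```

Call:
jog_arm([
  {"fingers": 1.5, "tx": 0, "ty": 0.3, "tz": 0, "wx": 0, "wy": 0, "wz": 0},
  {"fingers": 1.5, "tx": 0, "ty": 0.9, "tz": 0, "wx": 0, "wy": 0, "wz": 0},
  {"fingers": 1.5, "tx": 0, "ty": 1.6, "tz": 0, "wx": 0, "wy": 0, "wz": 0},
  {"fingers": 1.5, "tx": 0, "ty": 2.3, "tz": 0, "wx": 0, "wy": 0, "wz": 0},
  {"fingers": 1.5, "tx": 0, "ty": 3, "tz": 0, "wx": 0, "wy": 0, "wz": 0},
  {"fingers": 1.5, "tx": 0, "ty": 3.7, "tz": 0, "wx": 0, "wy": 0, "wz": 0},
  {"fingers": 1.5, "tx": 0, "ty": 4.4, "tz": 0, "wx": 0, "wy": 0, "wz": 0},
  {"fingers": 1.5, "tx": 0, "ty": 5, "tz": 0, "wx": 0, "wy": 0, "wz": 0},
  {"fingers": 1.5, "tx": 0, "ty": 5.3, "tz": 0, "wx": 0, "wy": 0, "wz": 0},
  {"fingers": 1.5, "tx": 0, "ty": 5.5, "tz": 0, "wx": 0, "wy": 0, "wz": 0},
])

```text
t: 35.25
tool_pos: [0.4895, 0.0528, 0.0827]
tool_rot: [-0.022, 1.0, -0.0, 0.0]
ft_force: [-0.9, -2.2, 6.9]
gripper_width: 0.0215
gripper_force: 39.8
```

Call:
jog_arm([
  {"fingers": 1.5, "tx": 0, "ty": 0.03, "tz": 0, "wx": 0, "wy": 0, "wz": 0},
  {"fingers": 1.5, "tx": 0, "ty": 0.06, "tz": 0, "wx": 0, "wy": 0, "wz": 0},
  {"fingers": 1.5, "tx": 0, "ty": 0.09, "tz": 0, "wx": 0, "wy": 0, "wz": 0},
  {"fingers": 1.5, "tx": 0, "ty": 0.12, "tz": 0, "wx": 0, "wy": 0, "wz": 0},
  {"fingers": 1.5, "tx": 0, "ty": 0.15, "tz": 0, "wx": 0, "wy": 0, "wz": 0},
  {"fingers": 1.5, "tx": 0, "ty": 0.18, "tz": 0, "wx": 0, "wy": 0, "wz": 0},
  {"fingers": 1.5, "tx": 0, "ty": 0.21, "tz": 0, "wx": 0, "wy": 0, "wz": 0},
  {"fingers": 1.5, "tx": 0, "ty": 0.24, "tz": 0, "wx": 0, "wy": 0, "wz": 0},
  {"fingers": 1.5, "tx": 0, "ty": 0.27, "tz": 0, "wx": 0, "wy": 0, "wz": 0},
  {"fingers": 1.5, "tx": 0, "ty": 0.3, "tz": 0, "wx": 0, "wy": 0, "wz": 0},
])

```text
t: 36.25
tool_pos: [0.4894, 0.0554, 0.0827]
tool_rot: [-0.022, 1.0, -0.0, 0.0]
ft_force: [-1.4, -1.3, 7.0]
gripper_width: 0.0215
gripper_force: 39.8
```

Call:
jog_arm([
  {"fingers": 1.5, "tx": 0, "ty": 0.03, "tz": 0, "wx": 0, "wy": 0, "wz": 0},
  {"fingers": 1.5, "tx": 0, "ty": 0.06, "tz": 0, "wx": 0, "wy": 0, "wz": 0},
  {"fingers": 1.5, "tx": 0, "ty": 0.09, "tz": 0, "wx": 0, "wy": 0, "wz": 0},
  {"fingers": 1.5, "tx": 0, "ty": 0.12, "tz": 0, "wx": 0, "wy": 0, "wz": 0},
  {"fingers": 1.5, "tx": 0, "ty": 0.15, "tz": 0, "wx": 0, "wy": 0, "wz": 0},
  {"fingers": 1.5, "tx": 0, "ty": 0.18, "tz": 0, "wx": 0, "wy": 0, "wz": 0},
  {"fingers": 1.5, "tx": 0, "ty": 0.21, "tz": 0, "wx": 0, "wy": 0, "wz": 0},
  {"fingers": 1.5, "tx": 0, "ty": 0.24, "tz": 0, "wx": 0, "wy": 0, "wz": 0},
  {"fingers": 1.5, "tx": 0, "ty": 0.27, "tz": 0, "wx": 0, "wy": 0, "wz": 0},
  {"fingers": 1.5, "tx": 0, "ty": 0.3, "tz": 0, "wx": 0, "wy": 0, "wz": 0},
])

```text
t: 37.25
tool_pos: [0.4893, 0.0576, 0.0828]
tool_rot: [-0.021, 1.0, -0.001, 0.0]
ft_force: [-1.2, -4.8, 8.9]
gripper_width: 0.0213
gripper_force: 39.9
```

Call:
jog_arm([
  {"fingers": 1.5, "tx": 0, "ty": 0.06, "tz": 0, "wx": 0, "wy": 0, "wz": 0},
  {"fingers": 1.5, "tx": 0, "ty": 0.12, "tz": 0, "wx": 0, "wy": 0, "wz": 0},
  {"fingers": 1.5, "tx": 0, "ty": 0.18, "tz": 0, "wx": 0, "wy": 0, "wz": 0},
  {"fingers": 1.5, "tx": 0, "ty": 0.24, "tz": 0, "wx": 0, "wy": 0, "wz": 0},
  {"fingers": 1.5, "tx": 0, "ty": 0.3, "tz": 0, "wx": 0, "wy": 0, "wz": 0},
  {"fingers": 1.5, "tx": 0, "ty": 0.36, "tz": 0, "wx": 0, "wy": 0, "wz": 0},
  {"fingers": 1.5, "tx": 0, "ty": 0.42, "tz": 0, "wx": 0, "wy": 0, "wz": 0},
  {"fingers": 1.5, "tx": 0, "ty": 0.48, "tz": 0, "wx": 0, "wy": 0, "wz": 0},
  {"fingers": 1.5, "tx": 0, "ty": 0.54, "tz": 0, "wx": 0, "wy": 0, "wz": 0},
  {"fingers": 1.5, "tx": 0, "ty": 0.6, "tz": 0, "wx": 0, "wy": 0, "wz": 0},
])

```text
t: 38.25
tool_pos: [0.489, 0.0631, 0.0828]
tool_rot: [-0.021, 1.0, -0.001, 0.0]
ft_force: [-1.0, -5.9, 8.8]
gripper_width: 0.0216
gripper_force: 40.0
```

Call:
jog_arm([
  {"fingers": 1.5, "tx": 0, "ty": 0.1, "tz": 0, "wx": 0, "wy": 0, "wz": 0},
  {"fingers": 1.5, "tx": 0, "ty": 0.2, "tz": 0, "wx": 0, "wy": 0, "wz": 0},
  {"fingers": 1.5, "tx": 0, "ty": 0.3, "tz": 0, "wx": 0, "wy": 0, "wz": 0},
  {"fingers": 1.5, "tx": 0, "ty": 0.4, "tz": 0, "wx": 0, "wy": 0, "wz": 0},
  {"fingers": 1.5, "tx": 0, "ty": 0.5, "tz": 0, "wx": 0, "wy": 0, "wz": 0},
  {"fingers": 1.5, "tx": 0, "ty": 0.6, "tz": 0, "wx": 0, "wy": 0, "wz": 0},
  {"fingers": 1.5, "tx": 0, "ty": 0.7, "tz": 0, "wx": 0, "wy": 0, "wz": 0},
  {"fingers": 1.5, "tx": 0, "ty": 0.7, "tz": 0, "wx": 0, "wy": 0, "wz": 0},
  {"fingers": 1.5, "tx": 0, "ty": 0.65, "tz": 0, "wx": 0, "wy": 0, "wz": 0},
  {"fingers": 1.5, "tx": 0, "ty": 0.65, "tz": 0, "wx": 0, "wy": 0, "wz": 0},
])

```text
t: 39.25
tool_pos: [0.4888, 0.0709, 0.0828]
tool_rot: [-0.022, 1.0, -0.0, 0.0]
ft_force: [-1.4, -1.8, 7.9]
gripper_width: 0.0218
gripper_force: 40.0
```

Call:
jog_arm([
  {"fingers": 2.4, "tx": 0, "ty": 0, "tz": 0, "wx": 0, "wy": 0, "wz": 0},
  {"fingers": 3, "tx": 0, "ty": 0, "tz": 0, "wx": 0, "wy": 0, "wz": 0},
  {"fingers": 4, "tx": 0, "ty": 0, "tz": 0, "wx": 0, "wy": 0, "wz": 0},
  {"fingers": 5, "tx": 0, "ty": 0, "tz": 0, "wx": 0, "wy": 0, "wz": 0},
  {"fingers": 6, "tx": 0, "ty": 0, "tz": 0, "wx": 0, "wy": 0, "wz": 0},
  {"fingers": 6, "tx": 0, "ty": 0, "tz": 0, "wx": 0, "wy": 0, "wz": 0},
  {"fingers": 6, "tx": 0, "ty": 0, "tz": 0, "wx": 0, "wy": 0, "wz": 0},
  {"fingers": 6, "tx": 0, "ty": 0, "tz": 0, "wx": 0, "wy": 0, "wz": 0},
  {"fingers": 6, "tx": 0, "ty": 0, "tz": 0, "wx": 0, "wy": 0, "wz": 0},
  {"fingers": 6, "tx": 0, "ty": 0, "tz": 0, "wx": 0, "wy": 0, "wz": 0},
])

```text
t: 40.25
tool_pos: [0.4886, 0.0714, 0.0823]
tool_rot: [-0.022, 1.0, -0.0, 0.0]
ft_force: [0.2, -0.1, -0.6]
gripper_width: 0.06
gripper_force: 0.0
```

Call:
jog_arm([
  {"fingers": 6, "tx": 0, "ty": 0, "tz": -0.5, "wx": 0, "wy": 0, "wz": 0},
  {"fingers": 6, "tx": 0, "ty": 0, "tz": -1.5, "wx": 0, "wy": 0, "wz": 0},
  {"fingers": 6, "tx": 0, "ty": 0, "tz": -3, "wx": 0, "wy": 0, "wz": 0},
  {"fingers": 6, "tx": 0, "ty": 0, "tz": -4.5, "wx": 0, "wy": 0, "wz": 0},
  {"fingers": 6, "tx": 0, "ty": 0, "tz": -6, "wx": 0, "wy": 0, "wz": 0},
  {"fingers": 6, "tx": 0, "ty": 0, "tz": -7.2, "wx": 0, "wy": 0, "wz": 0},
  {"fingers": 6, "tx": 0, "ty": 0, "tz": -7.8, "wx": 0, "wy": 0, "wz": 0},
  {"fingers": 6, "tx": 0, "ty": 0, "tz": -8, "wx": 0, "wy": 0, "wz": 0},
  {"fingers": 6, "tx": 0, "ty": 0, "tz": -8, "wx": 0, "wy": 0, "wz": 0},
  {"fingers": 6, "tx": 0, "ty": 0, "tz": -8, "wx": 0, "wy": 0, "wz": 0},
])

```text
t: 41.25
tool_pos: [0.4884, 0.0713, 0.1619]
tool_rot: [-0.022, 1.0, -0.0, -0.0]
ft_force: [0.4, 0.3, -0.7]
gripper_width: 0.06
gripper_force: 0.0
```

```bash
python3 -c "
from h import *
go([.4888,.07,.163])
import cv2
cv2.imwrite('pics/w2.png',ctrl.snapshot('wrist')['pixels'][:,:,::-1])"
```

```text
t 41.25 pos [0.4884 0.0713 0.1619] f [ 0.37  0.25 -0.68] w 0.06
shift cm [-0.04 -0.13 -0.11] turn [-0.01 -0.04  0.03]
```

View pics/w2.png

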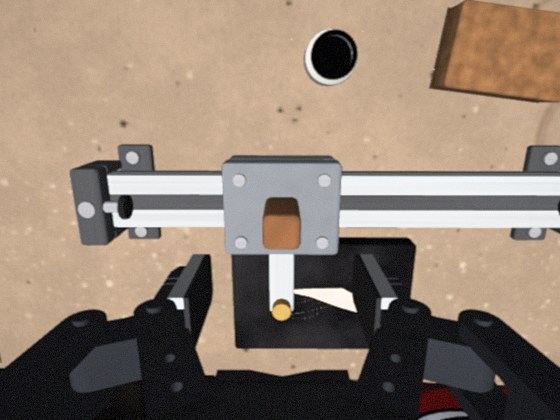

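The post at (281,225) is free and midway between the open fingers, so the carriage stayed at y ≈ 0.071. The pot and block are undisturbed. Handing in.

```bash
python3 -c "
from rig import ctrl
print(ctrl.job_done())"
```

```text
the job is handed in; nothing more can be done
None
```

The job is handed in, with no verdict returned: I pressed the carriage against the left buffer (about 8 N) and then the right (about 6 N), felt the drag from about y = 0.057 m to at least 0.078 m, left it standing at y ≈ 0.071 m, and released it without touching the pot or block.

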